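# Build up a spindle by feel: bearing, spacer, retaining collar

### The arm

A 6-joint arm with a two-finger parallel gripper is mounted at the origin on a cart in front of the work surface, level with it; the furniture and walls round the work are solid. World frame = base frame: x ahead of the robot, y to its left, z up, the work surface at z = 0. Lengths are in mm, angles in rad, forces in N, time in s.
With the tool pointing down it reaches from about 300 to 1000 mm from the base axis. Payload 5.1 kg.
Tool frame: the origin (TCP) lies on the centre line of the jaws, within the pads' length; the fingertips stand 11 mm ahead of it and the grasp point (between the pads) lies 8 mm behind it; x points along the fingers, y is the direction in which the jaws open and shut, and the axes are right-handed (so a half turn about x gives the same grasp; the last joint's range is limited). The gripper opens to 95 mm and grips with 3 to 60 N. Pads are 20 mm wide; open, the fingers measure 119 mm over their backs; the gripper's body (75 mm by 180 mm) begins 59 mm behind the grasp point.
Start: joints at [-1.415, 0.124, 1.65, -0, 1.367, -0.083], TCP at [153.717, -631.55, 225.656] pointing down, gripper open.
Joint ranges: [-2.61, 2.61], [-1.02, 2.33], [0.03, 2.71], [-1.35, 4.49], [0.32, 2.68], [-2.91, 2.91]. Speed limits (rad/s): [2.57, 2.57, 3.14, 3.14, 3.14, 3.14].

### API

Orientations are given as [roll, pitch, yaw] about the fixed x, y, z axes, in that order (R = Rz(yaw) Ry(pitch) Rx(roll)).
In Python, from rig import bot gives the robot as it stands.
- The arm moves only by the tool arm_command, never from a script. Its argument "rows" is a list of rows, each an object of numbers: "gripper": the closure, from 0 (fully open) to 1 (shut); "dx", "dy", "dz": the shift along the tool's x, y, z in cm; "rx", "ry", "rz": the turn, a rotation vector about the tool's x, y, z in degrees. A call has 1 to 8 rows; each row is the pose to reach, as a shift and turn from the pose measured when the call began, along the tool's axes at that moment; what a row does not reach only later rows make up. A row lasts 1/12 s, in which the tool goes at most 41.7 mm and 7.16 degrees, less where a joint would pass 70% of its speed; a pose out of reach is approached as far as the arm can. A call with a gripper value outside its range is refused whole. The fingers move at their own pace and stop on an object; the grip force is fixed at half the most. Time passes only in rows, so rows that repeat a pose let the fingers close. It gives the time, the measured TCP pose, the force and the opening at its end, in the units of the state.
- bot.get_state(): the state, without advancing time (a new reading comes with each control period).
- bot.grab_frame(name): name is "scene" or "top"; returns (picture, depth): 420x560x3 uint8, red, green, blue; 420x560 float32, mm along the optical axis (not along the pixel's ray), 0 where there is no reading.
- bot.camera_info(name): a dict with "fov_y" (degrees; the focal length in pixels is half the picture's height over the tangent of half this angle, whatever the lens; pixels are square), "cx", "cy" (the principal point, pixels), "origin" and "attitude" of the camera in the world. Camera axes: x right, y up, looking along -z (the intrinsics and any distortion apply to the point x, -y, -z); pixel columns grow to the right and rows downward; lengths in mm; the calibration is good to about 2 mm. A picture is of the moment at which its call begins. camera_info takes no time and is no camera call.
- bot.finish_job(): hands the job in, once; it reports no verdict.
The state is a dict: "time_s": time; "joint_positions": joint angles; "qd": joint speeds; "joint_efforts": joint torques, N m; "tcp_pos": TCP position; "tool_rot": TCP orientation; "wrist_force": force on the tool from outside, world axes, zero at the start; "torque": the same for the moment, N m; "gripper_width": finger opening in mm.
Only numpy, scipy, OpenCV 4.12 (cv2) and the standard library are available. Lean on these libraries where they do the work, as an engineer would, in place of code of your own. Each camera call takes 0.05 s, during which the arm holds its last target. There are 200 camera calls.

### The job

Build up the spindle on its stand: slide the bearing, then the spacer sleeve, then the knurled retaining collar onto the upright shaft, one at a time. The shaft drags on them, so press each one down gently until you feel it come up solid, the bearing on the stop nut and the other two on the part below. The stop nut is only held by friction and slips at about 15 newtons, so never press it out of its setting. Let go when all three are fully home, and leave the other things on the worktop where they are.

Things in the scene. Friction and masses are not known exactly. Their poses are not given: they have to be found in the camera images.
- spindle: the spindle stand, fixed to the worktop: a dark square steel plate 80 x 80 x 12 mm with an upright round steel shaft in its middle. Origin at the centre of the plate's underside, z up along the shaft's axis.
- spindle_tip (a point): the centre of the shaft's top end, 108 mm above the worktop; z up along the shaft. The shaft is 18.4 mm in diameter; its top 7 mm taper to 11 mm in diameter as a lead-in.
- nut_low (a point): a point on the shaft's axis, 50 mm above the worktop: the lowest height at which the stop nut's upper face can be. The nut is a dark solid ring round the shaft, 28 mm in diameter, 10 mm high, set by hand: its flat upper face, on which the bearing must sit, is 0 to 18 mm above this point; how much is not told, feel for it. The nut is held by friction alone and slips down if pressed with more than about 15 N.
- shoes_mid (a point): a point on the shaft's axis, 76 mm above the worktop, at the middle of three rows of sprung brass shoes (60, 76 and 92 mm above the worktop; three a row, each 14 mm long, standing 1.6 mm out of the shaft). They yield inwards: a part going down meets some 1 to 6 N of drag, most where it runs onto a row. Coming up solid is felt as a steep rise on top of that.
- bearing_center (a point): the bearing, first onto the shaft: the widest ring, bright steel with a black seal ring in its face, 40 mm outside diameter, 10 mm high, 90 g. Same plain bore of 20.4 mm as the other two parts, lies flat on the worktop at the start and may be fitted either way up. This point is its centre, half-way up; its z axis is the axis of the bore.
- spacer_center (a point): the spacer sleeve, second onto the shaft: the narrowest and tallest ring, a plain smooth aluminium tube, 30 mm outside diameter, 13 mm high, 50 g. Same plain bore of 20.4 mm as the other two parts, lies flat on the worktop at the start and may be fitted either way up. This point is its centre, half-way up; its z axis is the axis of the bore.
- collar_center (a point): the retaining collar, last onto the shaft: a dark steel ring with a knurled outside, 35 mm outside diameter (36 mm over the knurls), 10 mm high, 80 g. Same plain bore of 20.4 mm as the other two parts, lies flat on the worktop at the start and may be fitted either way up. This point is its centre, half-way up; its z axis is the axis of the bore.
- dust_cap: a closed round black dust cap, 59 mm across and 15 mm high, lying flat: a bystander, not part of the job
- small_bottle: a small brown glass bottle with a black cap, 27 mm across and 49 mm high: a bystander
- marker: a felt marker with a black cap, 136 mm long: a bystander, behind the stand
- memory_stick: a small orange memory stick, 56 x 18 x 9 mm: a bystander near the front edge
- forceps: steel tweezers, 120 mm long, lying along the front edge: a bystander
Not all that is in view belongs to the job. What is shaped like the part that bears collar_center but purple or turquoise is not meant.

How it is judged (in metres and radians):
On the way, in this order (a step that is already met when the one before it is completed fails the run):
1. the bearing is home on the stop nut (horizontal distance between bearing_center and spindle_tip below 0.003 m and angle between the z axis of bearing_center and the z axis of spindle, either way round below 0.15 rad and distance between bearing_center and stop_nut_c0 below 0.0115 m), for 0.2 s.
2. the spacer sleeve is home on the bearing (all of step 1 and horizontal distance between spacer_center and spindle_tip below 0.003 m and angle between the z axis of spacer_center and the z axis of spindle, either way round below 0.15 rad and distance between spacer_center and bearing_center below 0.013 m and height (world z) of spacer_center above 0.063 m), for 0.2 s.
3. the retaining collar is home on the spacer sleeve (all of step 2 and horizontal distance between collar_center and spindle_tip below 0.003 m and angle between the z axis of collar_center and the z axis of spindle, either way round below 0.15 rad and distance between collar_center and spacer_center below 0.013 m and height (world z) of collar_center above 0.075 m), for 0.2 s.
At the end, for the whole second after the job is handed in: All three parts are on the shaft (each centre within 3 mm of its axis, tilted less than 0.15 rad): the bearing within 1.5 mm of the stop nut, the spacer sleeve within 1.5 mm of the bearing and above it, the retaining collar within 1.5 mm of the spacer sleeve and above it, all let go (all of step 3); the robot touches nothing.
It fails at once if the stop nut is shifted along the shaft by more than 1.5 mm (distance of stop_nut_c0 from where it was at the start of the episode above 0.0015 m).
It fails at once if a part is forced on the stop nut or on its neighbour with more than 40 N (contact force between any of bearing, spacer, collar and stop_nut_c0 above 40 N or contact force between bearing and spacer above 40 N or contact force between any of spacer, bearing and collar above 40 N).
It fails at once if the robot itself pushes on the stand with more than 40 N (contact force between any of the fingers, the arm and spindle above 40 N).
It fails at once if a bystander is moved more than 30 mm (distance of any of dust_cap, small_bottle, marker, memory_stick, forceps from where it was at the start of the episode above 0.03 m).
It also fails if it takes over 59 s, if anything falls off the work surface, if the arm or the gripper's body presses on something with over 40 N, if the wrist force passes 120 N, or if a joint passes its speed limit or range.

## Working session

There is one attempt and no reset: what is moved stays moved. The work goes in short steps, Python scripts to look and compute and a tool call to move; the robot and the scene stay as the last step left them, time stands still between calls to the robot, and variables do not carry over. Pictures are saved under pics/ and viewed, about 8 in all and at most 12, crops included, and the job is handed in when it is done.

Besides the shell and the picture viewer there is one more tool, called after "Request:" as a command line: name --argument value ..., lists and objects as JSON in quotes. arm_command: Moves the arm, as the interface text tells. Its arguments: {"type":"object","properties":{"rows":{"type":"array"}},"required":["rows"]}

```bash
mkdir -p pics; ls; python3 - <<'E'
from rig import bot
import cv2
print(bot.get_state())
for n in("scene","top"):
    p,d=bot.grab_frame(n); print(n,bot.camera_info(n)); cv2.imwrite(f"pics/{n}0.png",cv2.resize(p[:,:,::-1],(784,588)))
E
```

```text
pics
{'time_s': 0.0, 'joint_positions': array([-1.41456811e+00,  1.24497933e-01,  1.65163364e+00,  2.82162896e-05,
        1.36750468e+00, -8.26282624e-02]), 'qd': array([ 0.00184031, -0.00078432,  0.00019037, -0.00101418, -0.00144574,
        0.0011657 ]), 'joint_efforts': array([-2.38550683e-04, -4.17615938e+01, -3.59931600e+01,  7.74590671e-02,
        4.93075757e-02, -1.80548527e-04]), 'tcp_pos': array([ 153.65158751, -630.95525023,  224.41553   ]), 'tool_rot': array([-1.66694088,  1.56875254,  1.71350253]), 'wrist_force': array([-0.15609458,  0.01791171,  0.20636597]), 'torque': array([-0.01540861, -0.02440325,  0.01824952]), 'gripper_width': 95.11723896345396}
scene {'fov_y': 57.319226118742904, 'cx': 273.5810389857358, 'cy': 209.41356600221286, 'origin': array([219.0032011 , 393.38686322, 474.11769113]), 'attitude': array([ 1.12700914, -0.01576822, -2.7264107 ])}
top {'fov_y': 42.67888630251525, 'cx': 283.53348030319796, 'cy': 209.8681640487455, 'origin': array([ 440.7036697 , -312.34420091,  926.53185508]), 'attitude': array([ 0.14773562,  0.00835943, -1.54986631])}
```

View pics/top0.png

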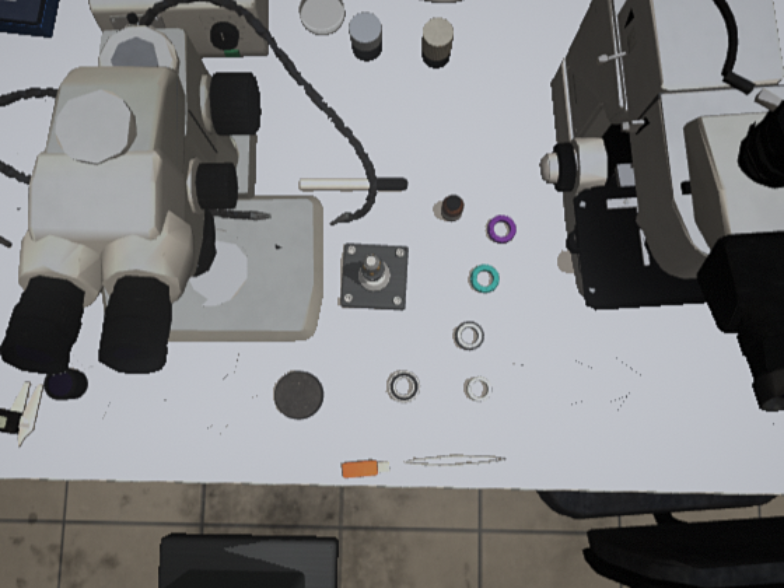

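View pics/scene0.png

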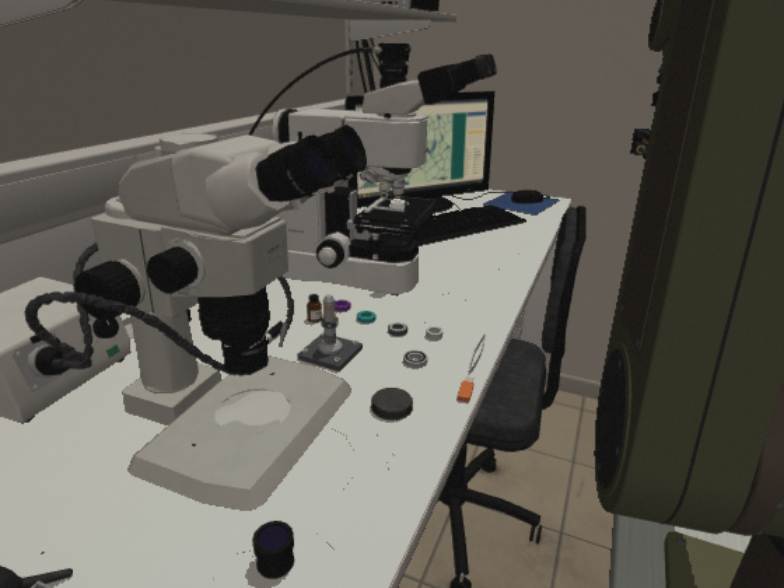

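The top view shows the stand plate at (375,276) with the shaft tip at (371,262). The bearing is at (403,386), the spacer at (478,388) and the dark collar at (469,335); the purple and turquoise rings are decoys. The scene view shows the same layout, with the nut visible on the shaft at about (330,330).

```bash
cat > h.py <<'E'
import numpy as np, cv2
from scipy.spatial.transform import Rotation as R
from rig import bot
def cam(n):
    c=bot.camera_info(n); return 210/np.tan(np.radians(c['fov_y']/2)),c['cx'],c['cy'],c['origin'],R.from_euler('xyz',c['attitude']).as_matrix()
def world(n,d):
    f,cx,cy,o,M=cam(n); v,u=np.mgrid[:d.shape[0],:d.shape[1]]
    P=np.stack([(u-cx)/f*d,-(v-cy)/f*d,-d],-1); W=P@M.T+o; W[d==0]=np.nan; return W
def ray(n,u,v,z):
    f,cx,cy,o,M=cam(n); r=M@np.array([(u-cx)/f,-(v-cy)/f,-1]); return o+r*(z-o[2])/r[2]
def proj(n,p):
    f,cx,cy,o,M=cam(n); q=M.T@(np.array(p)-o); return cx-f*q[0]/q[2],cy+f*q[1]/q[2]
E
python3 - <<'E'
from h import *
p,d=bot.grab_frame("top"); W=world("top",d)
cv2.imwrite("pics/topc.png",cv2.resize(p[165:305,230:370,::-1],(588,588),interpolation=cv2.INTER_CUBIC))
for n,u,v,h in(("bearing",403,386,10),("spacer",478,388,13),("collar",469,335,10),("turq",485,278,10),("tip",371,262,108),("plate",375,276,12)):
    u/=1.4;v/=1.4
    c=ray("top",u,v,h); print(n,c.round(1))
    s=W[int(v)-25:int(v)+26,int(u)-25:int(u)+26].reshape(-1,3)
    if n=="plate": s=s[(abs(s[:,2]-12)<3)]
    elif n=="tip": s=s[s[:,2]>40]
    else: s=s[(abs(s[:,2]-h)<3.5)&(np.hypot(*(s-c)[:,:2].T)<24)]
    if len(s): print(len(s),s.min(0).round(1),s.max(0).round(1),((s.min(0)+s.max(0))/2).round(1),'zmed',np.median(s[:,2]).round(1), cv2.minEnclosingCircle(s[:,:2].astype('f4')))
    if n=="tip":
        for a in range(40,112,6):
            q=s[(s[:,2]>=a)&(s[:,2]<a+6)]
            if len(q):print(a,len(q),q.mean(0).round(1),q.min(0).round(1),q.max(0).round(1))
p,d=bot.grab_frame("scene"); W=world("scene",d)
cv2.imwrite("pics/scc.png",cv2.resize(p[195:275,200:320,::-1],(780,520),interpolation=cv2.INTER_CUBIC))
E
```

```text
bearing [ 464.4 -311.5   10. ]
295 [ 445.5 -330.5    6.5] [ 484.3 -293.    13.3] [ 464.9 -311.7    9.9] zmed 9.5 ((464.9598388671875, -311.9262390136719), 19.795682907104492)
spacer [ 463.8 -401.8   13. ]
126 [ 450.6 -416.5    9.9] [ 477.6 -389.2   16.4] [ 464.1 -402.9   13.1] zmed 12.7 ((463.8435363769531, -402.96484375), 14.661710739135742)
collar [ 527.8 -390.8   10. ]
222 [ 511.2 -408.2    6.5] [ 545.8 -373.6   13.2] [ 528.5 -390.9    9.9] zmed 9.5 ((528.581787109375, -390.8537292480469), 17.996807098388672)
turq [ 598.8 -410.1   10. ]
220 [ 582.4 -426.7    6.5] [ 617.7 -392.1   13.3] [ 600.1 -409.4    9.9] zmed 9.8 ((600.10986328125, -409.0234069824219), 18.184301376342773)
tip [ 597.4 -273.5  108. ]
253 [ 584.8 -286.3   57.1] [ 609.6 -259.9  111.2] [ 597.2 -273.1   84.1] zmed 83.4 ((599.2821655273438, -272.7750549316406), 14.505881309509277)
52 3 [ 592.  -282.4   57.3] [ 587.5 -286.1   57.1] [ 597.6 -278.2   57.8]
58 35 [ 594.4 -273.9   62.5] [ 584.8 -286.3   58.2] [ 609.6 -259.9   63.8]
64 67 [ 594.2 -274.    65.9] [ 586.1 -286.3   64.1] [ 607.9 -260.1   69.3]
70 4 [ 592.3 -269.3   73.3] [ 590.9 -275.5   71.3] [ 594.3 -265.6   74.8]
76 15 [ 594.3 -276.2   78.9] [ 588.7 -281.8   76. ] [ 604.8 -269.2   81.7]
82 5 [ 593.7 -273.2   84.4] [ 591.  -282.    83.1] [ 599.3 -266.1   86.7]
88 7 [ 592.  -275.6   90.7] [ 591.2 -280.8   88.4] [ 592.8 -269.7   93.2]
94 21 [ 595.8 -272.4   97.8] [ 590.6 -281.    94.4] [ 609.6 -263.5   99.8]
100 45 [ 599.  -273.5  103.2] [ 592.1 -281.   100.3] [ 608.5 -265.3  105.9]
106 51 [ 599.  -272.9  107.6] [ 593.  -278.1  106. ] [ 605.9 -267.1  111.2]
plate [ 598.3 -274.3   12. ]
1440 [ 559.1 -313.6    9. ] [ 640.5 -232.1   15. ] [ 599.8 -272.9   12. ] zmed 11.7 ((599.8604736328125, -272.177001953125), 54.2327766418457)
```

View pics/topc.png

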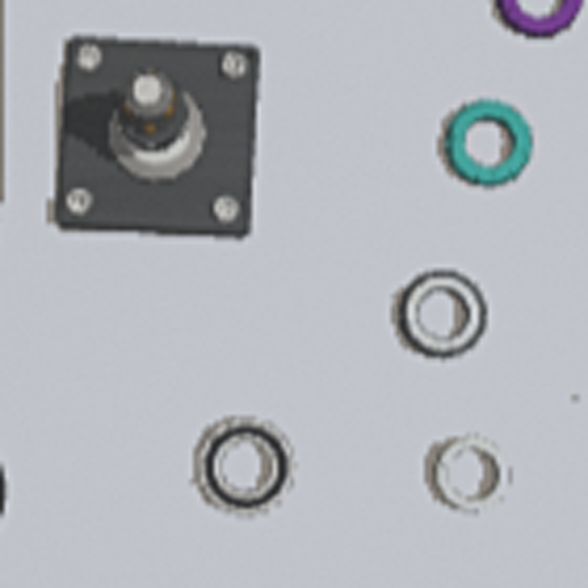

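View pics/scc.png

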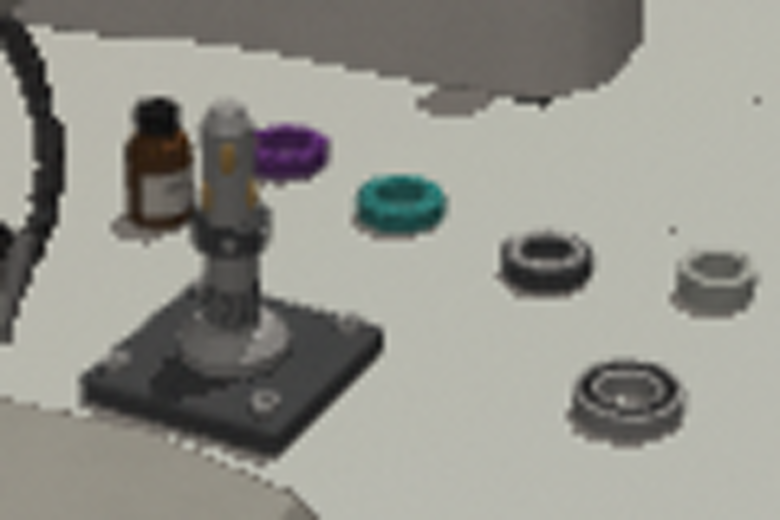

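The crops confirm the layout. In the top crop the bearing is at (244,466), the spacer at (466,474), the collar at (441,314) and the shaft tip at (148,88). The nut is in place on the shaft, at (231,235) in the scene crop. Next I check the clearance around the shaft for the gripper body and compute the moves.

```bash
cat >> h.py <<'E'
def tgt(x,y,z,deg):
    """row values for target TCP, tool down, jaw axis at heading: tool z heading=deg"""
    s=bot.get_state(); M=R.from_euler('xyz',s['tool_rot']).as_matrix(); p=s['tcp_pos']
    T=R.from_euler('zy',[0,0]).as_matrix(); T=(R.from_euler('z',deg,degrees=True)*R.from_euler('y',90,degrees=True)).as_matrix()
    print('t',round(s['time_s'],2),'tcp',p.round(1),'F',s['wrist_force'].round(2),'w',round(s['gripper_width'],1),'heading',np.degrees(np.arctan2(M[1,2],M[0,2])).round(2))
    print(' d(cm)',(M.T@(np.array([x,y,z])-p)/10).round(3),' r(deg)',np.degrees(R.from_matrix(M.T@T).as_rotvec()).round(2))
E
python3 - <<'E'
from h import *
for n in("top","scene"):
    p,d=bot.grab_frame(n); W=world(n,d).reshape(-1,3); W=W[~np.isnan(W[:,0])]
    q=W-[599,-273,0]
    for nm,m in(("jaw y",(abs(q[:,0])<50)&(abs(q[:,1])<105)),("jaw x",(abs(q[:,1])<50)&(abs(q[:,0])<105))):
        o=q[m&(q[:,2]>25)&(q[:,2]<300)&(np.hypot(q[:,0],q[:,1])>17)]
        print(n,nm,len(o),o.min(0).round() if len(o) else'',o.max(0).round() if len(o) else '')
    r=np.hypot(q[:,0],q[:,1]); o=q[(r<13.5)&(r>10.5)&(q[:,2]>45)&(q[:,2]<90)]; print('nut',len(o),np.percentile(o[:,2],[10,50,90]))
    o=q[(r<20)&(q[:,2]>90)];print('shaft',len(o),o.min(0),o.max(0))
tgt(465,-312,60,180); tgt(465,-312,60,90)
E
```

```text
top jaw y 136 [-48.  73.  25.] [ 50. 105.  30.]
top jaw x 396 [57. -5. 35.] [105.  50. 151.]
nut 66 [59.93326663 64.46878868 67.03951003]
shaft 120 [-8.22920193 -8.03885285 92.0957997 ] [ 10.49646657   9.47111427 110.33618362]
scene jaw y 0  
scene jaw x 219 [57. -3. 35.] [ 91.  49. 124.]
nut 56 [53.47634733 65.14091083 85.51011111]
shaft 68 [-8.67556508 -4.06959698 90.31855567] [  6.86384003  12.50943628 107.40353856]
t 0.3 tcp [ 153.7 -631.4  225.2] F [-0.11  0.11 -0.07] w 95.3 heading -166.32
 d(cm) [ 16.54  -23.653 -37.801]  r(deg) [13.68  0.    0.04]
t 0.3 tcp [ 153.7 -631.4  225.2] F [-0.11  0.11 -0.07] w 95.3 heading -166.32
 d(cm) [ 16.54  -23.653 -37.801]  r(deg) [1.0368e+02 3.0000e-02 3.0000e-02]
```

Request:
arm_command --rows '[{"dx": 4, "dy": -23.6, "dz": -37.8, "rx": 13.7, "gripper": 0.35}, {"dx": 4, "dy": -23.6, "dz": -37.8, "rx": 13.7, "gripper": 0.35}, {"dx": 4, "dy": -23.6, "dz": -37.8, "rx": 13.7, "gripper": 0.35}, {"dx": 4, "dy": -23.6, "dz": -37.8, "rx": 13.7, "gripper": 0.35}, {"dx": 4, "dy": -23.6, "dz": -37.8, "rx": 13.7, "gripper": 0.35}, {"dx": 4, "dy": -23.6, "dz": -37.8, "rx": 13.7, "gripper": 0.35}, {"dx": 4, "dy": -23.6, "dz": -37.8, "rx": 13.7, "gripper": 0.35}, {"dx": 4, "dy": -23.6, "dz": -37.8, "rx": 13.7, "gripper": 0.35}]'

```text
validation failed for argument at $.ro...
```

Request:
arm_command --rows '[{"gripper": 0.35}]'

```text
validation failed for argument at $.ro...
```

```bash
python3 -c "
from h import *
tgt(465,-312,60,180)"
```

```text
t 0.3 tcp [ 153.7 -631.4  225.2] F [-0.11  0.11 -0.07] w 95.3 heading -166.32
 d(cm) [ 16.54  -23.653 -37.801]  r(deg) [13.68  0.    0.04]
```

Request:
arm_command --rows '[{"gripper": 0.35, "dx": 4.0, "dy": -23.6, "dz": -37.8, "rx": 13.7, "ry": 0.0, "rz": 0.0}]'

```text
time_s: 0.38
tcp_pos: [179.5, -605.1, 222.4]
tool_rot: [0.934, 1.567, -2.1]
wrist_force: [1.7, 0.3, -0.4]
gripper_width: 92.3
```

Request:
arm_command --rows '[{"gripper": 0.35, "dx": 4.0, "dy": -26.0, "dz": -31.5, "rx": 6.2, "ry": 0, "rz": 0}, {"gripper": 0.35, "dx": 4.0, "dy": -26.0, "dz": -31.5, "rx": 6.2, "ry": 0, "rz": 0}, {"gripper": 0.35, "dx": 4.0, "dy": -26.0, "dz": -31.5, "rx": 6.2, "ry": 0, "rz": 0}, {"gripper": 0.35, "dx": 4.0, "dy": -26.0, "dz": -31.5, "rx": 6.2, "ry": 0, "rz": 0}, {"gripper": 0.35, "dx": 4.0, "dy": -26.0, "dz": -31.5, "rx": 6.2, "ry": 0, "rz": 0}, {"gripper": 0.35, "dx": 4.0, "dy": -26.0, "dz": -31.5, "rx": 6.2, "ry": 0, "rz": 0}, {"gripper": 0.35, "dx": 4.0, "dy": -26.0, "dz": -31.5, "rx": 6.2, "ry": 0, "rz": 0}, {"gripper": 0.35, "dx": 4.0, "dy": -26.0, "dz": -31.5, "rx": 6.2, "ry": 0, "rz": 0}]'

```text
time_s: 1.05
tcp_pos: [415.5, -363.0, 188.4]
tool_rot: [1.228, 1.567, -1.915]
wrist_force: [0.2, -0.9, 0.4]
gripper_width: 61.8
```

```bash
python3 -c "
from h import *
tgt(465,-312,60,180)"
```

```text
t 1.05 tcp [ 415.5 -363.   188.4] F [ 0.15 -0.88  0.41] w 61.8 heading 179.93
 d(cm) [12.815 -5.146 -4.959]  r(deg) [-0.07  0.07 -0.2 ]
```

Request:
arm_command --rows '[{"gripper": 0.35, "dx": 7.0, "dy": -5.1, "dz": -5.0, "rx": 0, "ry": 0, "rz": -0.2}, {"gripper": 0.35, "dx": 7.0, "dy": -5.1, "dz": -5.0, "rx": 0, "ry": 0, "rz": -0.2}, {"gripper": 0.35, "dx": 7.0, "dy": -5.1, "dz": -5.0, "rx": 0, "ry": 0, "rz": -0.2}, {"gripper": 0.35, "dx": 14.0, "dy": -5.1, "dz": -5.0, "rx": 0, "ry": 0, "rz": -0.2}, {"gripper": 0.35, "dx": 15.5, "dy": -5.1, "dz": -5.0, "rx": 0, "ry": 0, "rz": -0.2}, {"gripper": 0.35, "dx": 15.5, "dy": -5.1, "dz": -5.0, "rx": 0, "ry": 0, "rz": -0.2}, {"gripper": 0.35, "dx": 15.5, "dy": -5.1, "dz": -5.0, "rx": 0, "ry": 0, "rz": -0.2}]'

```text
time_s: 1.63
tcp_pos: [463.3, -311.3, 30.7]
tool_rot: [-0.566, 1.563, 2.574]
wrist_force: [0.3, -0.0, -0.1]
gripper_width: 61.7
```

```bash
python3 -c "
from h import *
tgt(465,-312,13,180)"
```

```text
t 1.63 tcp [ 463.3 -311.3   30.7] F [ 0.28 -0.04 -0.07] w 61.7 heading 179.91
 d(cm) [ 1.769  0.076 -0.185]  r(deg) [-0.09  0.37  0.24]
```

Request:
arm_command --rows '[{"gripper": 0.35, "dx": 1.0, "dy": 0.08, "dz": -0.18, "rx": 0, "ry": 0.3, "rz": 0.2}, {"gripper": 0.35, "dx": 1.75, "dy": 0.08, "dz": -0.18, "rx": 0, "ry": 0.3, "rz": 0.2}, {"gripper": 0.35, "dx": 1.75, "dy": 0.08, "dz": -0.18, "rx": 0, "ry": 0.3, "rz": 0.2}, {"gripper": 0.35, "dx": 1.75, "dy": 0.08, "dz": -0.18, "rx": 0, "ry": 0.3, "rz": 0.2}]'

```text
time_s: 1.97
tcp_pos: [465.4, -312.8, 14.3]
tool_rot: [1.535, 1.57, -1.609]
wrist_force: [-0.4, 0.7, -1.1]
gripper_width: 61.7
```

```bash
python3 -c "
from h import *
tgt(465,-312,13,180)"
```

```text
t 1.97 tcp [ 465.4 -312.8   14.3] F [-0.43  0.71 -1.07] w 61.7 heading 179.89
 d(cm) [ 0.131 -0.076  0.038]  r(deg) [-0.11  0.   -0.02]
```

Request:
arm_command --rows '[{"gripper": 0.35, "dx": 0.1, "dy": -0.05, "dz": 0, "rx": 0, "ry": 0, "rz": 0}, {"gripper": 0.7, "dx": 0.1, "dy": -0.05, "dz": 0, "rx": 0, "ry": 0, "rz": 0}, {"gripper": 0.7, "dx": 0.1, "dy": -0.05, "dz": 0, "rx": 0, "ry": 0, "rz": 0}, {"gripper": 0.7, "dx": 0.1, "dy": -0.05, "dz": 0, "rx": 0, "ry": 0, "rz": 0}, {"gripper": 0.7, "dx": 0.1, "dy": -0.05, "dz": 0, "rx": 0, "ry": 0, "rz": 0}, {"gripper": 0.7, "dx": 0.1, "dy": -0.05, "dz": 0, "rx": 0, "ry": 0, "rz": 0}]'

```text
time_s: 2.47
tcp_pos: [465.5, -312.3, 13.6]
tool_rot: [1.979, 1.57, -1.164]
wrist_force: [-0.3, 0.4, 1.7]
gripper_width: 39.0
```

Request:
arm_command --rows '[{"gripper": 0.7, "dx": -4, "dy": 0, "dz": 0, "rx": 0, "ry": 0, "rz": 0}, {"gripper": 0.7, "dx": -8, "dy": 0, "dz": 0, "rx": 0, "ry": 0, "rz": 0}, {"gripper": 0.7, "dx": -12, "dy": 0, "dz": 0, "rx": 0, "ry": 0, "rz": 0}, {"gripper": 0.7, "dx": -12.5, "dy": 0, "dz": 0, "rx": 0, "ry": 0, "rz": 0}, {"gripper": 0.7, "dx": -12.5, "dy": 0, "dz": 0, "rx": 0, "ry": 0, "rz": 0}]'

```text
time_s: 2.88
tcp_pos: [467.5, -313.8, 142.9]
tool_rot: [2.421, 1.562, -0.722]
wrist_force: [-0.3, 0.0, -0.5]
gripper_width: 39.1
```

```bash
python3 -c "
from h import *
tgt(599,-273,140,180)"
```

```text
t 2.88 tcp [ 467.5 -313.8  142.9] F [-0.25  0.01 -0.45] w 39.1 heading 179.9
 d(cm) [  0.349  -4.111 -13.137]  r(deg) [-0.11 -0.36 -0.32]
```

Request:
arm_command --rows '[{"gripper": 0.7, "dx": 0.3, "dy": -1, "dz": -4, "rx": 0, "ry": -0.3, "rz": -0.3}, {"gripper": 0.7, "dx": 0.3, "dy": -2, "dz": -8, "rx": 0, "ry": -0.3, "rz": -0.3}, {"gripper": 0.7, "dx": 0.3, "dy": -4.1, "dz": -12, "rx": 0, "ry": -0.3, "rz": -0.3}, {"gripper": 0.7, "dx": 0.8, "dy": -4.1, "dz": -13.1, "rx": 0, "ry": -0.3, "rz": -0.3}, {"gripper": 0.7, "dx": 0.8, "dy": -4.1, "dz": -13.1, "rx": 0, "ry": -0.3, "rz": -0.3}, {"gripper": 0.7, "dx": 0.8, "dy": -4.1, "dz": -13.1, "rx": 0, "ry": -0.3, "rz": -0.3}, {"gripper": 0.7, "dx": 0.8, "dy": -4.1, "dz": -13.1, "rx": 0, "ry": -0.3, "rz": -0.3}]'

```text
time_s: 3.47
tcp_pos: [596.9, -272.8, 133.2]
tool_rot: [-0.459, 1.568, 2.681]
wrist_force: [-0.3, -0.2, -0.8]
gripper_width: 39.1
```

```bash
python3 - <<'E'
from h import *
tgt(599.3,-273,127,180)
p,d=bot.grab_frame("scene")
u,v=map(int,proj("scene",(599,-273,110)));print(u,v)
a=p[v-40:v+50,u-60:u+60,::-1]
p,d=bot.grab_frame("top")
u,v=map(int,proj("top",(599,-273,110)));print(u,v)
b=p[v-45:v+45,u-60:u+60,::-1]
cv2.imwrite("pics/held1.png",np.hstack([cv2.resize(i,(400,300),interpolation=cv2.INTER_CUBIC) for i in(a,b)]))
E
```

```text
t 3.47 tcp [ 596.9 -272.8  133.2] F [-0.27 -0.16 -0.84] w 39.1 heading 179.88
 d(cm) [ 0.617  0.018 -0.241]  r(deg) [-0.12  0.15  0.07]
235 209
264 185
```

View pics/held1.png

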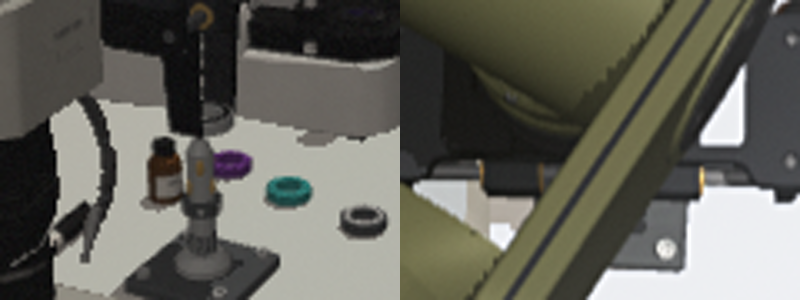

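The scene crop shows the bearing held level between the jaws, just behind and above the tip at (200,145). The arm blocks the top view, so I go on by feel.

Request:
arm_command --rows '[{"gripper": 0.7, "dx": 0.3, "dy": 0, "dz": -0.27, "rx": 0, "ry": 0.1, "rz": 0}, {"gripper": 0.7, "dx": 0.8, "dy": 0, "dz": -0.27, "rx": 0, "ry": 0.1, "rz": 0}, {"gripper": 0.7, "dx": 1.2, "dy": 0, "dz": -0.27, "rx": 0, "ry": 0.1, "rz": 0}, {"gripper": 0.7, "dx": 1.5, "dy": 0, "dz": -0.27, "rx": 0, "ry": 0.1, "rz": 0}, {"gripper": 0.7, "dx": 1.5, "dy": 0, "dz": -0.27, "rx": 0, "ry": 0.1, "rz": 0}]'

```text
time_s: 3.98
tcp_pos: [599.0, -273.2, 118.3]
tool_rot: [-1.17, 1.569, 1.968]
wrist_force: [-0.6, -0.0, -0.2]
gripper_width: 39.1
```

```bash
python3 -c "
from h import *
tgt(599.7,-273,114,180)"
```

```text
t 3.98 tcp [ 599.  -273.2  118.3] F [-0.56 -0.   -0.22] w 39.1 heading 179.81
 d(cm) [ 0.425 -0.023 -0.069]  r(deg) [-0.19  0.03  0.08]
```

Request:
arm_command --rows '[{"gripper": 0.7, "dx": 0.2, "dy": 0, "dz": -0.05, "rx": 0, "ry": 0, "rz": 0}, {"gripper": 0.7, "dx": 0.4, "dy": 0, "dz": -0.05, "rx": 0, "ry": 0, "rz": 0}, {"gripper": 0.7, "dx": 0.5, "dy": 0, "dz": -0.05, "rx": 0, "ry": 0, "rz": 0}, {"gripper": 0.7, "dx": 0.5, "dy": 0, "dz": -0.05, "rx": 0, "ry": 0, "rz": 0}]'

```text
time_s: 4.32
tcp_pos: [599.6, -273.0, 113.0]
tool_rot: [-1.28, 1.569, 1.859]
wrist_force: [0.9, 0.7, -1.5]
gripper_width: 39.0
```

Request:
arm_command --rows '[{"gripper": 0.7, "dx": 0.15, "dy": 0, "dz": 0, "rx": 0, "ry": 0, "rz": 0}, {"gripper": 0.7, "dx": 0.3, "dy": 0, "dz": 0, "rx": 0, "ry": 0, "rz": 0}, {"gripper": 0.7, "dx": 0.3, "dy": 0, "dz": 0, "rx": 0, "ry": 0, "rz": 0}]'

```text
time_s: 4.57
tcp_pos: [599.6, -272.9, 109.7]
tool_rot: [-1.305, 1.569, 1.834]
wrist_force: [0.5, 0.5, -0.8]
gripper_width: 39.3
```

Request:
arm_command --rows '[{"gripper": 0.7, "dx": 0.2, "dy": 0, "dz": 0, "rx": 0, "ry": 0, "rz": 0}, {"gripper": 0.7, "dx": 0.4, "dy": 0, "dz": 0, "rx": 0, "ry": 0, "rz": 0}, {"gripper": 0.7, "dx": 0.6, "dy": 0, "dz": 0, "rx": 0, "ry": 0, "rz": 0}, {"gripper": 0.7, "dx": 0.6, "dy": 0, "dz": 0, "rx": 0, "ry": 0, "rz": 0}]'

```text
time_s: 4.9
tcp_pos: [599.7, -272.5, 103.4]
tool_rot: [-1.443, 1.568, 1.695]
wrist_force: [1.9, 2.1, 0.2]
gripper_width: 39.0
```

Request:
arm_command --rows '[{"gripper": 0.7, "dx": 0.2, "dy": 0, "dz": 0, "rx": 0, "ry": 0, "rz": 0}, {"gripper": 0.7, "dx": 0.4, "dy": 0, "dz": 0, "rx": 0, "ry": 0, "rz": 0}, {"gripper": 0.7, "dx": 0.6, "dy": 0, "dz": 0, "rx": 0, "ry": 0, "rz": 0}, {"gripper": 0.7, "dx": 0.6, "dy": 0, "dz": 0, "rx": 0, "ry": 0, "rz": 0}]'

```text
time_s: 5.23
tcp_pos: [599.5, -272.4, 96.7]
tool_rot: [-1.3, 1.568, 1.839]
wrist_force: [1.5, 2.0, -0.4]
gripper_width: 39.0
```

```bash
python3 -c "
from h import *
tgt(599.7,-273,78.5,180)"
```

```text
t 5.23 tcp [ 599.5 -272.4   96.7] F [ 1.53  2.01 -0.42] w 39.0 heading 179.81
 d(cm) [ 1.821  0.065 -0.017]  r(deg) [-0.19  0.04  0.16]
```

Request:
arm_command --rows '[{"gripper": 0.7, "dx": 0.2, "dy": -0.04, "dz": -0.04, "rx": 0, "ry": 0, "rz": 0}, {"gripper": 0.7, "dx": 0.4, "dy": -0.04, "dz": -0.04, "rx": 0, "ry": 0, "rz": 0}, {"gripper": 0.7, "dx": 0.6, "dy": -0.04, "dz": -0.04, "rx": 0, "ry": 0, "rz": 0}, {"gripper": 0.7, "dx": 0.6, "dy": -0.04, "dz": -0.04, "rx": 0, "ry": 0, "rz": 0}]'

```text
time_s: 5.57
tcp_pos: [599.9, -272.2, 90.2]
tool_rot: [-1.258, 1.568, 1.88]
wrist_force: [1.8, -0.3, -0.5]
gripper_width: 39.2
```

Request:
arm_command --rows '[{"gripper": 0.7, "dx": 0.2, "dy": 0, "dz": 0, "rx": 0, "ry": 0, "rz": 0}, {"gripper": 0.7, "dx": 0.4, "dy": 0, "dz": 0, "rx": 0, "ry": 0, "rz": 0}, {"gripper": 0.7, "dx": 0.4, "dy": 0, "dz": 0, "rx": 0, "ry": 0, "rz": 0}]'

```text
time_s: 5.82
tcp_pos: [599.9, -272.3, 85.8]
tool_rot: [-1.266, 1.568, 1.873]
wrist_force: [2.0, -0.9, -1.0]
gripper_width: 39.2
```

Request:
arm_command --rows '[{"gripper": 0.7, "dx": 0.1, "dy": 0, "dz": 0, "rx": 0, "ry": 0, "rz": 0}, {"gripper": 0.7, "dx": 0.15, "dy": 0, "dz": 0, "rx": 0, "ry": 0, "rz": 0}, {"gripper": 0.7, "dx": 0.15, "dy": 0, "dz": 0, "rx": 0, "ry": 0, "rz": 0}]'

```text
time_s: 6.07
tcp_pos: [599.9, -272.4, 84.3]
tool_rot: [-1.292, 1.569, 1.846]
wrist_force: [1.8, 0.4, -0.0]
gripper_width: 39.2
```

Request:
arm_command --rows '[{"gripper": 0.7, "dx": 0.1, "dy": 0, "dz": -0.03, "rx": 0, "ry": 0, "rz": 0}, {"gripper": 0.7, "dx": 0.1, "dy": 0, "dz": -0.03, "rx": 0, "ry": 0, "rz": 0}]'

```text
time_s: 6.23
tcp_pos: [600.2, -272.4, 83.2]
tool_rot: [-1.308, 1.569, 1.83]
wrist_force: [1.2, 0.7, -0.0]
gripper_width: 39.2
```

Request:
arm_command --rows '[{"gripper": 0.7, "dx": 0.1, "dy": 0, "dz": 0, "rx": 0, "ry": 0, "rz": 0}, {"gripper": 0.7, "dx": 0.1, "dy": 0, "dz": 0, "rx": 0, "ry": 0, "rz": 0}]'

```text
time_s: 6.4
tcp_pos: [600.2, -272.3, 82.0]
tool_rot: [-1.322, 1.569, 1.817]
wrist_force: [1.7, -0.0, 0.7]
gripper_width: 39.1
```

Request:
arm_command --rows '[{"gripper": 0.7, "dx": 0.1, "dy": 0, "dz": 0, "rx": 0, "ry": 0, "rz": 0}, {"gripper": 0.7, "dx": 0.1, "dy": 0, "dz": 0, "rx": 0, "ry": 0, "rz": 0}]'

```text
time_s: 6.57
tcp_pos: [600.2, -272.3, 80.8]
tool_rot: [-1.312, 1.569, 1.826]
wrist_force: [1.7, -0.6, 0.7]
gripper_width: 39.2
```

Now 0.5 mm steps.

Request:
arm_command --rows '[{"gripper": 0.7, "dx": 0.05, "dy": 0, "dz": -0.02, "rx": 0, "ry": 0, "rz": 0}, {"gripper": 0.7, "dx": 0.05, "dy": 0, "dz": -0.02, "rx": 0, "ry": 0, "rz": 0}]'

```text
time_s: 6.73
tcp_pos: [600.3, -272.2, 80.1]
tool_rot: [-1.231, 1.568, 1.908]
wrist_force: [1.2, -0.5, -0.3]
gripper_width: 39.3
```

Request:
arm_command --rows '[{"gripper": 0.7, "dx": 0.05, "dy": 0, "dz": 0, "rx": 0, "ry": 0, "rz": 0}, {"gripper": 0.7, "dx": 0.05, "dy": 0, "dz": 0, "rx": 0, "ry": 0, "rz": 0}]'

```text
time_s: 6.9
tcp_pos: [600.4, -272.3, 79.6]
tool_rot: [-1.265, 1.569, 1.873]
wrist_force: [2.7, -0.8, 0.2]
gripper_width: 39.0
```

Request:
arm_command --rows '[{"gripper": 0.7, "dx": 0.05, "dy": 0, "dz": 0, "rx": 0, "ry": 0, "rz": 0}, {"gripper": 0.7, "dx": 0.05, "dy": 0, "dz": 0, "rx": 0, "ry": 0, "rz": 0}]'

```text
time_s: 7.07
tcp_pos: [600.4, -272.3, 79.6]
tool_rot: [-1.275, 1.569, 1.863]
wrist_force: [-0.0, -0.2, 3.5]
gripper_width: 39.4
```

Request:
arm_command --rows '[{"gripper": 0.7, "dx": 0.05, "dy": 0, "dz": 0, "rx": 0, "ry": 0, "rz": 0}, {"gripper": 0.7, "dx": 0.05, "dy": 0, "dz": 0, "rx": 0, "ry": 0, "rz": 0}]'

```text
time_s: 7.23
tcp_pos: [600.4, -272.3, 79.5]
tool_rot: [-1.238, 1.568, 1.901]
wrist_force: [-1.6, 1.3, 5.9]
gripper_width: 39.3
```

Request:
arm_command --rows '[{"gripper": 0.7, "dx": 0.08, "dy": 0, "dz": 0, "rx": 0, "ry": 0, "rz": 0}, {"gripper": 0.7, "dx": 0.08, "dy": 0, "dz": 0, "rx": 0, "ry": 0, "rz": 0}]'

```text
time_s: 7.4
tcp_pos: [600.4, -272.3, 79.5]
tool_rot: [-1.187, 1.568, 1.951]
wrist_force: [-1.6, 0.7, 7.0]
gripper_width: 39.3
```

Request:
arm_command --rows '[{"gripper": 0.7, "dx": 0.11, "dy": 0, "dz": 0, "rx": 0, "ry": 0, "rz": 0}, {"gripper": 0.7, "dx": 0.11, "dy": 0, "dz": 0, "rx": 0, "ry": 0, "rz": 0}]'

```text
time_s: 7.57
tcp_pos: [600.5, -272.3, 79.5]
tool_rot: [-1.114, 1.568, 2.025]
wrist_force: [-2.7, 1.6, 7.0]
gripper_width: 39.2
```

Solid: the height has held at 79.5 while the force rose to 7 N. Releasing and backing off upwards.

Request:
arm_command --rows '[{"gripper": 0.4, "dx": 0, "dy": 0, "dz": 0, "rx": 0, "ry": 0, "rz": 0}, {"gripper": 0.4, "dx": 0, "dy": 0, "dz": 0, "rx": 0, "ry": 0, "rz": 0}, {"gripper": 0.4, "dx": 0, "dy": 0, "dz": 0, "rx": 0, "ry": 0, "rz": 0}, {"gripper": 0.4, "dx": -3, "dy": 0, "dz": 0, "rx": 0, "ry": 0, "rz": 0}, {"gripper": 0.4, "dx": -7, "dy": 0, "dz": 0, "rx": 0, "ry": 0, "rz": 0}, {"gripper": 0.4, "dx": -8, "dy": 0, "dz": 0, "rx": 0, "ry": 0, "rz": 0}, {"gripper": 0.4, "dx": -8, "dy": 0, "dz": 0, "rx": 0, "ry": 0, "rz": 0}]'

```text
time_s: 8.15
tcp_pos: [603.0, -273.9, 164.4]
tool_rot: [2.843, 1.564, -0.302]
wrist_force: [0.8, -0.0, -0.1]
gripper_width: 57.1
```

```bash
python3 -c "
from h import *
tgt(464.3,-403,90,180)"
```

```text
t 8.15 tcp [ 603.  -273.9  164.4] F [ 0.79 -0.03 -0.13] w 57.1 heading 179.81
 d(cm) [ 7.377 12.938 13.873]  r(deg) [-0.19 -0.36 -0.11]
```

Request:
arm_command --rows '[{"gripper": 0.45, "dx": 0, "dy": 3, "dz": 3, "rx": 0, "ry": -0.3, "rz": 0}, {"gripper": 0.45, "dx": 0, "dy": 6, "dz": 6, "rx": 0, "ry": -0.3, "rz": 0}, {"gripper": 0.45, "dx": 2, "dy": 9, "dz": 9, "rx": 0, "ry": -0.3, "rz": 0}, {"gripper": 0.45, "dx": 5, "dy": 12, "dz": 12, "rx": 0, "ry": -0.3, "rz": 0}, {"gripper": 0.45, "dx": 8, "dy": 12.9, "dz": 13.9, "rx": 0, "ry": -0.3, "rz": 0}, {"gripper": 0.45, "dx": 11, "dy": 12.9, "dz": 13.9, "rx": 0, "ry": -0.3, "rz": 0}, {"gripper": 0.45, "dx": 13, "dy": 12.9, "dz": 13.9, "rx": 0, "ry": -0.3, "rz": 0}, {"gripper": 0.45, "dx": 13, "dy": 12.9, "dz": 13.9, "rx": 0, "ry": -0.3, "rz": 0}]'

```text
time_s: 8.82
tcp_pos: [459.1, -398.9, 25.4]
tool_rot: [-0.743, 1.559, 2.394]
wrist_force: [-0.2, 0.6, -0.6]
gripper_width: 52.5
```

```bash
python3 -c "
from h import *
tgt(464.3,-403,15,180)"
```

```text
t 8.82 tcp [ 459.1 -398.9   25.4] F [-0.23  0.58 -0.58] w 52.5 heading 179.72
 d(cm) [ 1.028  0.417 -0.528]  r(deg) [-0.28  0.52  0.48]
```

Request:
arm_command --rows '[{"gripper": 0.45, "dx": 0, "dy": 0.4, "dz": -0.5, "rx": 0, "ry": 0.5, "rz": 0.4}, {"gripper": 0.45, "dx": 0.3, "dy": 0.4, "dz": -0.5, "rx": 0, "ry": 0.5, "rz": 0.4}, {"gripper": 0.45, "dx": 0.6, "dy": 0.4, "dz": -0.5, "rx": 0, "ry": 0.5, "rz": 0.4}, {"gripper": 0.45, "dx": 0.9, "dy": 0.4, "dz": -0.5, "rx": 0, "ry": 0.5, "rz": 0.4}, {"gripper": 0.45, "dx": 0.9, "dy": 0.4, "dz": -0.5, "rx": 0, "ry": 0.5, "rz": 0.4}]'

```text
time_s: 9.23
tcp_pos: [464.7, -403.0, 17.0]
tool_rot: [-2.699, 1.57, 0.438]
wrist_force: [0.1, -0.9, -0.0]
gripper_width: 52.0
```

```bash
python3 -c "
from h import *
tgt(464.3,-403,15,180)"
```

```text
t 9.23 tcp [ 464.7 -403.    17. ] F [ 0.14 -0.91 -0.02] w 52.0 heading 179.76
 d(cm) [0.197 0.002 0.045]  r(deg) [-0.24 -0.04  0.02]
```

Request:
arm_command --rows '[{"gripper": 0.45, "dx": 0.2, "dy": 0, "dz": 0.04, "rx": -0.2, "ry": 0, "rz": 0}, {"gripper": 0.45, "dx": 0.2, "dy": 0, "dz": 0.04, "rx": -0.2, "ry": 0, "rz": 0}, {"gripper": 0.8, "dx": 0.2, "dy": 0, "dz": 0.04, "rx": -0.2, "ry": 0, "rz": 0}, {"gripper": 0.8, "dx": 0.2, "dy": 0, "dz": 0.04, "rx": -0.2, "ry": 0, "rz": 0}, {"gripper": 0.8, "dx": 0.2, "dy": 0, "dz": 0.04, "rx": -0.2, "ry": 0, "rz": 0}, {"gripper": 0.8, "dx": 0.2, "dy": 0, "dz": 0.04, "rx": -0.2, "ry": 0, "rz": 0}, {"gripper": 0.8, "dx": 0.2, "dy": 0, "dz": 0.04, "rx": -0.2, "ry": 0, "rz": 0}]'

```text
time_s: 9.82
tcp_pos: [464.4, -403.0, 15.1]
tool_rot: [-2.775, 1.57, 0.366]
wrist_force: [-0.2, -0.5, 1.2]
gripper_width: 28.6
```

Request:
arm_command --rows '[{"gripper": 0.8, "dx": -4, "dy": 0, "dz": 0, "rx": 0, "ry": 0, "rz": 0}, {"gripper": 0.8, "dx": -8, "dy": 0, "dz": 0, "rx": 0, "ry": 0, "rz": 0}, {"gripper": 0.8, "dx": -12, "dy": 0, "dz": 0, "rx": 0, "ry": 0, "rz": 0}, {"gripper": 0.8, "dx": -13, "dy": 0, "dz": 0, "rx": 0, "ry": 0, "rz": 0}, {"gripper": 0.8, "dx": -13, "dy": 0, "dz": 0, "rx": 0, "ry": 0, "rz": 0}]'

```text
time_s: 10.23
tcp_pos: [466.5, -405.3, 150.7]
tool_rot: [2.414, 1.561, -0.728]
wrist_force: [0.5, -0.3, -0.2]
gripper_width: 28.9
```

```bash
python3 -c "
from h import *
tgt(600.3,-272.3,135,180)"
```

```text
t 10.23 tcp [ 466.5 -405.3  150.7] F [ 0.49 -0.25 -0.23] w 28.9 heading 179.96
 d(cm) [  1.579 -13.319 -13.362]  r(deg) [-0.04 -0.43 -0.38]
```

Request:
arm_command --rows '[{"gripper": 0.8, "dx": 0.5, "dy": -3, "dz": -3, "rx": 0, "ry": -0.4, "rz": -0.4}, {"gripper": 0.8, "dx": 0.5, "dy": -6, "dz": -6, "rx": 0, "ry": -0.4, "rz": -0.4}, {"gripper": 0.8, "dx": 0.5, "dy": -9, "dz": -9, "rx": 0, "ry": -0.4, "rz": -0.4}, {"gripper": 0.8, "dx": 0.5, "dy": -12, "dz": -12, "rx": 0, "ry": -0.4, "rz": -0.4}, {"gripper": 0.8, "dx": 0.8, "dy": -13.3, "dz": -13.4, "rx": 0, "ry": -0.4, "rz": -0.4}, {"gripper": 0.8, "dx": 0.8, "dy": -13.3, "dz": -13.4, "rx": 0, "ry": -0.4, "rz": -0.4}, {"gripper": 0.8, "dx": 0.8, "dy": -13.3, "dz": -13.4, "rx": 0, "ry": -0.4, "rz": -0.4}]'

```text
time_s: 10.82
tcp_pos: [599.9, -270.8, 139.7]
tool_rot: [-0.514, 1.566, 2.629]
wrist_force: [-0.1, -0.9, -0.1]
gripper_width: 29.0
```

```bash
python3 -c "
from h import *
tgt(600.3,-272.3,125,180)"
```

```text
t 10.82 tcp [ 599.9 -270.8  139.7] F [-0.08 -0.88 -0.09] w 29.0 heading -179.91
 d(cm) [ 1.466  0.153 -0.05 ]  r(deg) [0.09 0.23 0.13]
```

Request:
arm_command --rows '[{"gripper": 0.8, "dx": 0, "dy": 0.15, "dz": -0.05, "rx": 0.1, "ry": 0.2, "rz": 0.1}, {"gripper": 0.8, "dx": 0.5, "dy": 0.15, "dz": -0.05, "rx": 0.1, "ry": 0.2, "rz": 0.1}, {"gripper": 0.8, "dx": 0.9, "dy": 0.15, "dz": -0.05, "rx": 0.1, "ry": 0.2, "rz": 0.1}, {"gripper": 0.8, "dx": 1.3, "dy": 0.15, "dz": -0.05, "rx": 0.1, "ry": 0.2, "rz": 0.1}, {"gripper": 0.8, "dx": 1.5, "dy": 0.15, "dz": -0.05, "rx": 0.1, "ry": 0.2, "rz": 0.1}, {"gripper": 0.8, "dx": 1.5, "dy": 0.15, "dz": -0.05, "rx": 0.1, "ry": 0.2, "rz": 0.1}]'

```text
time_s: 11.32
tcp_pos: [599.5, -272.6, 123.7]
tool_rot: [-0.583, 1.569, 2.557]
wrist_force: [0.1, 0.1, -0.2]
gripper_width: 28.3
```

```bash
python3 -c "
from h import *
tgt(600.3,-272.3,115,180)"
```

```text
t 11.32 tcp [ 599.5 -272.6  123.7] F [ 0.08  0.06 -0.25] w 28.3 heading 179.94
 d(cm) [ 0.867 -0.027 -0.083]  r(deg) [-0.06  0.1   0.06]
```

Request:
arm_command --rows '[{"gripper": 0.8, "dx": 0.2, "dy": -0.03, "dz": -0.08, "rx": 0, "ry": 0.1, "rz": 0}, {"gripper": 0.8, "dx": 0.4, "dy": -0.03, "dz": -0.08, "rx": 0, "ry": 0.1, "rz": 0}, {"gripper": 0.8, "dx": 0.5, "dy": -0.03, "dz": -0.08, "rx": 0, "ry": 0.1, "rz": 0}, {"gripper": 0.8, "dx": 0.5, "dy": -0.03, "dz": -0.08, "rx": 0, "ry": 0.1, "rz": 0}]'

```text
time_s: 11.65
tcp_pos: [600.2, -272.2, 118.4]
tool_rot: [-1.364, 1.569, 1.777]
wrist_force: [0.4, 0.4, -0.4]
gripper_width: 28.9
```

Request:
arm_command --rows '[{"gripper": 0.8, "dx": 0.2, "dy": 0, "dz": 0, "rx": 0, "ry": 0, "rz": 0}, {"gripper": 0.8, "dx": 0.4, "dy": 0, "dz": 0, "rx": 0, "ry": 0, "rz": 0}, {"gripper": 0.8, "dx": 0.5, "dy": 0, "dz": 0, "rx": 0, "ry": 0, "rz": 0}, {"gripper": 0.8, "dx": 0.5, "dy": 0, "dz": 0, "rx": 0, "ry": 0, "rz": 0}]'

```text
time_s: 11.98
tcp_pos: [600.0, -272.0, 112.9]
tool_rot: [-1.078, 1.569, 2.063]
wrist_force: [0.6, 0.2, -0.2]
gripper_width: 28.9
```

Request:
arm_command --rows '[{"gripper": 0.8, "dx": 0.2, "dy": 0, "dz": 0, "rx": 0, "ry": 0, "rz": 0}, {"gripper": 0.8, "dx": 0.4, "dy": 0, "dz": 0, "rx": 0, "ry": 0, "rz": 0}, {"gripper": 0.8, "dx": 0.5, "dy": 0, "dz": 0, "rx": 0, "ry": 0, "rz": 0}, {"gripper": 0.8, "dx": 0.5, "dy": 0, "dz": 0, "rx": 0, "ry": 0, "rz": 0}]'

```text
time_s: 12.32
tcp_pos: [600.2, -272.0, 107.9]
tool_rot: [-1.417, 1.569, 1.724]
wrist_force: [0.7, 0.6, -1.2]
gripper_width: 28.7
```

Request:
arm_command --rows '[{"gripper": 0.8, "dx": 0.2, "dy": 0, "dz": 0, "rx": 0, "ry": 0, "rz": 0}, {"gripper": 0.8, "dx": 0.4, "dy": 0, "dz": 0, "rx": 0, "ry": 0, "rz": 0}, {"gripper": 0.8, "dx": 0.5, "dy": 0, "dz": 0, "rx": 0, "ry": 0, "rz": 0}, {"gripper": 0.8, "dx": 0.5, "dy": 0, "dz": 0, "rx": 0, "ry": 0, "rz": 0}]'

```text
time_s: 12.65
tcp_pos: [600.2, -272.0, 102.6]
tool_rot: [-1.453, 1.569, 1.688]
wrist_force: [1.5, -0.1, 0.5]
gripper_width: 29.1
```

Request:
arm_command --rows '[{"gripper": 0.8, "dx": 0.2, "dy": 0, "dz": 0, "rx": 0, "ry": 0, "rz": 0}, {"gripper": 0.8, "dx": 0.4, "dy": 0, "dz": 0, "rx": 0, "ry": 0, "rz": 0}, {"gripper": 0.8, "dx": 0.5, "dy": 0, "dz": 0, "rx": 0, "ry": 0, "rz": 0}, {"gripper": 0.8, "dx": 0.5, "dy": 0, "dz": 0, "rx": 0, "ry": 0, "rz": 0}]'

```text
time_s: 12.98
tcp_pos: [600.1, -272.0, 97.1]
tool_rot: [-1.329, 1.569, 1.812]
wrist_force: [1.5, -0.6, -0.2]
gripper_width: 28.9
```

Request:
arm_command --rows '[{"gripper": 0.8, "dx": 0.15, "dy": 0, "dz": 0, "rx": 0, "ry": 0, "rz": 0}, {"gripper": 0.8, "dx": 0.25, "dy": 0, "dz": 0, "rx": 0, "ry": 0, "rz": 0}, {"gripper": 0.8, "dx": 0.25, "dy": 0, "dz": 0, "rx": 0, "ry": 0, "rz": 0}]'

```text
time_s: 13.23
tcp_pos: [600.1, -272.0, 94.3]
tool_rot: [-1.332, 1.569, 1.809]
wrist_force: [1.1, -0.3, -0.0]
gripper_width: 29.0
```

Request:
arm_command --rows '[{"gripper": 0.8, "dx": 0.1, "dy": 0, "dz": -0.02, "rx": 0, "ry": 0, "rz": 0}, {"gripper": 0.8, "dx": 0.1, "dy": 0, "dz": -0.02, "rx": 0, "ry": 0, "rz": 0}]'

```text
time_s: 13.4
tcp_pos: [600.4, -272.0, 93.1]
tool_rot: [-1.347, 1.569, 1.794]
wrist_force: [1.2, 0.1, 0.4]
gripper_width: 28.5
```

Request:
arm_command --rows '[{"gripper": 0.8, "dx": 0.07, "dy": 0, "dz": 0, "rx": 0, "ry": 0, "rz": 0}, {"gripper": 0.8, "dx": 0.07, "dy": 0, "dz": 0, "rx": 0, "ry": 0, "rz": 0}]'

```text
time_s: 13.57
tcp_pos: [600.3, -272.1, 92.2]
tool_rot: [-1.213, 1.569, 1.927]
wrist_force: [0.9, -0.7, -0.4]
gripper_width: 29.2
```

Request:
arm_command --rows '[{"gripper": 0.8, "dx": 0.05, "dy": 0, "dz": 0, "rx": 0, "ry": 0, "rz": 0}, {"gripper": 0.8, "dx": 0.05, "dy": 0, "dz": 0, "rx": 0, "ry": 0, "rz": 0}]'

```text
time_s: 13.73
tcp_pos: [600.2, -272.2, 91.6]
tool_rot: [-1.037, 1.57, 2.103]
wrist_force: [0.8, -1.5, 0.0]
gripper_width: 29.1
```

Request:
arm_command --rows '[{"gripper": 0.8, "dx": 0.05, "dy": 0, "dz": 0, "rx": 0, "ry": 0, "rz": 0}, {"gripper": 0.8, "dx": 0.05, "dy": 0, "dz": 0, "rx": 0, "ry": 0, "rz": 0}]'

```text
time_s: 13.9
tcp_pos: [600.2, -272.3, 91.1]
tool_rot: [-0.933, 1.57, 2.207]
wrist_force: [0.9, 0.7, 0.4]
gripper_width: 28.7
```

Request:
arm_command --rows '[{"gripper": 0.8, "dx": 0.05, "dy": 0, "dz": 0, "rx": 0, "ry": 0, "rz": 0}, {"gripper": 0.8, "dx": 0.05, "dy": 0, "dz": 0, "rx": 0, "ry": 0, "rz": 0}]'

```text
time_s: 14.07
tcp_pos: [600.2, -272.4, 91.0]
tool_rot: [-0.921, 1.57, 2.22]
wrist_force: [0.1, 0.3, 3.3]
gripper_width: 28.9
```

Request:
arm_command --rows '[{"gripper": 0.8, "dx": 0.06, "dy": 0, "dz": 0, "rx": 0, "ry": 0, "rz": 0}, {"gripper": 0.8, "dx": 0.06, "dy": 0, "dz": 0, "rx": 0, "ry": 0, "rz": 0}]'

```text
time_s: 14.23
tcp_pos: [600.2, -272.3, 90.9]
tool_rot: [-0.879, 1.57, 2.262]
wrist_force: [-0.9, 1.0, 5.1]
gripper_width: 29.0
```

Request:
arm_command --rows '[{"gripper": 0.8, "dx": 0.09, "dy": 0, "dz": 0, "rx": 0, "ry": 0, "rz": 0}, {"gripper": 0.8, "dx": 0.09, "dy": 0, "dz": 0, "rx": 0, "ry": 0, "rz": 0}]'

```text
time_s: 14.4
tcp_pos: [600.2, -272.4, 90.9]
tool_rot: [-0.832, 1.569, 2.309]
wrist_force: [-2.4, 0.3, 7.2]
gripper_width: 28.7
```

Solid at 90.9, which puts the spacer's underside at 75.8. The bearing top should be at 75.9, so they agree. Releasing.

Request:
arm_command --rows '[{"gripper": 0.4, "dx": 0, "dy": 0, "dz": 0, "rx": 0, "ry": 0, "rz": 0}, {"gripper": 0.4, "dx": 0, "dy": 0, "dz": 0, "rx": 0, "ry": 0, "rz": 0}, {"gripper": 0.4, "dx": 0, "dy": 0, "dz": 0, "rx": 0, "ry": 0, "rz": 0}, {"gripper": 0.4, "dx": -3, "dy": 0, "dz": 0, "rx": 0, "ry": 0, "rz": 0}, {"gripper": 0.4, "dx": -6.5, "dy": 0, "dz": 0, "rx": 0, "ry": 0, "rz": 0}, {"gripper": 0.4, "dx": -6.5, "dy": 0, "dz": 0, "rx": 0, "ry": 0, "rz": 0}, {"gripper": 0.4, "dx": -6.5, "dy": 0, "dz": 0, "rx": 0, "ry": 0, "rz": 0}]'

```text
time_s: 14.98
tcp_pos: [601.8, -273.2, 158.9]
tool_rot: [2.737, 1.567, -0.406]
wrist_force: [0.6, -0.1, -0.2]
gripper_width: 56.9
```

```bash
python3 -c "
from h import *
tgt(529,-391,30,180)"
```

```text
t 14.98 tcp [ 601.8 -273.2  158.9] F [ 0.59 -0.1  -0.2 ] w 56.9 heading 179.95
 d(cm) [12.878 11.763  7.322]  r(deg) [-0.05 -0.22 -0.09]
```

Request:
arm_command --rows '[{"gripper": 0.4, "dx": 0, "dy": 3, "dz": 2, "rx": 0, "ry": -0.2, "rz": 0}, {"gripper": 0.4, "dx": 1, "dy": 6.5, "dz": 4, "rx": 0, "ry": -0.2, "rz": 0}, {"gripper": 0.4, "dx": 3, "dy": 10, "dz": 6, "rx": 0, "ry": -0.2, "rz": 0}, {"gripper": 0.4, "dx": 6, "dy": 11.8, "dz": 7.3, "rx": 0, "ry": -0.2, "rz": 0}, {"gripper": 0.4, "dx": 9, "dy": 11.8, "dz": 7.3, "rx": 0, "ry": -0.2, "rz": 0}, {"gripper": 0.4, "dx": 12, "dy": 11.8, "dz": 7.3, "rx": 0, "ry": -0.2, "rz": 0}, {"gripper": 0.4, "dx": 12.8, "dy": 11.8, "dz": 7.3, "rx": 0, "ry": -0.2, "rz": 0}, {"gripper": 0.4, "dx": 12.8, "dy": 11.8, "dz": 7.3, "rx": 0, "ry": -0.2, "rz": 0}]'

```text
time_s: 15.65
tcp_pos: [526.1, -388.8, 25.4]
tool_rot: [-0.593, 1.562, 2.548]
wrist_force: [-0.3, 0.7, 0.0]
gripper_width: 57.3
```

```bash
python3 -c "
from h import *
tgt(529,-391,13.5,180)"
```

```text
t 15.65 tcp [ 526.1 -388.8   25.4] F [-0.27  0.65  0.05] w 57.3 heading 179.95
 d(cm) [ 1.186  0.22  -0.299]  r(deg) [-0.05  0.4   0.27]
```

Request:
arm_command --rows '[{"gripper": 0.4, "dx": 0.2, "dy": 0.22, "dz": -0.3, "rx": 0, "ry": 0.4, "rz": 0.3}, {"gripper": 0.4, "dx": 0.6, "dy": 0.22, "dz": -0.3, "rx": 0, "ry": 0.4, "rz": 0.3}, {"gripper": 0.4, "dx": 1.0, "dy": 0.22, "dz": -0.3, "rx": 0, "ry": 0.4, "rz": 0.3}, {"gripper": 0.4, "dx": 1.0, "dy": 0.22, "dz": -0.3, "rx": 0, "ry": 0.4, "rz": 0.3}, {"gripper": 0.4, "dx": 1.0, "dy": 0.22, "dz": -0.3, "rx": 0, "ry": 0.4, "rz": 0.3}]'

```text
time_s: 16.07
tcp_pos: [529.6, -391.2, 16.3]
tool_rot: [2.197, 1.569, -0.945]
wrist_force: [0.2, -0.4, 0.1]
gripper_width: 57.1
```

```bash
python3 -c "
from h import *
tgt(529,-391,13.5,180)"
```

```text
t 16.07 tcp [ 529.6 -391.2   16.3] F [ 0.2  -0.44  0.15] w 57.1 heading 179.97
 d(cm) [ 0.275 -0.018  0.061]  r(deg) [-0.03 -0.06 -0.08]
```

Request:
arm_command --rows '[{"gripper": 0.4, "dx": 0.27, "dy": 0, "dz": 0.06, "rx": 0, "ry": 0, "rz": 0}, {"gripper": 0.4, "dx": 0.27, "dy": 0, "dz": 0.06, "rx": 0, "ry": 0, "rz": 0}, {"gripper": 0.75, "dx": 0.27, "dy": 0, "dz": 0.06, "rx": 0, "ry": 0, "rz": 0}, {"gripper": 0.75, "dx": 0.27, "dy": 0, "dz": 0.06, "rx": 0, "ry": 0, "rz": 0}, {"gripper": 0.75, "dx": 0.27, "dy": 0, "dz": 0.06, "rx": 0, "ry": 0, "rz": 0}, {"gripper": 0.75, "dx": 0.27, "dy": 0, "dz": 0.06, "rx": 0, "ry": 0, "rz": 0}, {"gripper": 0.75, "dx": 0.27, "dy": 0, "dz": 0.06, "rx": 0, "ry": 0, "rz": 0}]'

```text
time_s: 16.65
tcp_pos: [529.1, -391.2, 13.7]
tool_rot: [2.226, 1.569, -0.916]
wrist_force: [0.2, 0.2, 0.8]
gripper_width: 34.7
```

Request:
arm_command --rows '[{"gripper": 0.75, "dx": -4, "dy": 0, "dz": 0, "rx": 0, "ry": 0, "rz": 0}, {"gripper": 0.75, "dx": -8, "dy": 0, "dz": 0, "rx": 0, "ry": 0, "rz": 0}, {"gripper": 0.75, "dx": -12, "dy": 0, "dz": 0, "rx": 0, "ry": 0, "rz": 0}, {"gripper": 0.75, "dx": -13, "dy": 0, "dz": 0, "rx": 0, "ry": 0, "rz": 0}, {"gripper": 0.75, "dx": -13, "dy": 0, "dz": 0, "rx": 0, "ry": 0, "rz": 0}]'

```text
time_s: 17.07
tcp_pos: [531.3, -393.1, 149.5]
tool_rot: [2.392, 1.559, -0.75]
wrist_force: [0.3, -0.0, -1.3]
gripper_width: 34.0
```

```bash
python3 -c "
from h import *
tgt(600.3,-272.3,135,180)"
```

```text
t 17.07 tcp [ 531.3 -393.1  149.5] F [ 0.34 -0.03 -1.29] w 34.0 heading 179.97
 d(cm) [  1.418 -12.092  -6.882]  r(deg) [-0.03 -0.49 -0.45]
```

Request:
arm_command --rows '[{"gripper": 0.75, "dx": 0.5, "dy": -3, "dz": -1.7, "rx": 0, "ry": -0.5, "rz": -0.45}, {"gripper": 0.75, "dx": 0.5, "dy": -6, "dz": -3.4, "rx": 0, "ry": -0.5, "rz": -0.45}, {"gripper": 0.75, "dx": 0.5, "dy": -9, "dz": -5.1, "rx": 0, "ry": -0.5, "rz": -0.45}, {"gripper": 0.75, "dx": 0.7, "dy": -12.1, "dz": -6.9, "rx": 0, "ry": -0.5, "rz": -0.45}, {"gripper": 0.75, "dx": 1.0, "dy": -12.1, "dz": -6.9, "rx": 0, "ry": -0.5, "rz": -0.45}, {"gripper": 0.75, "dx": 1.2, "dy": -12.1, "dz": -6.9, "rx": 0, "ry": -0.5, "rz": -0.45}, {"gripper": 0.75, "dx": 1.2, "dy": -12.1, "dz": -6.9, "rx": 0, "ry": -0.5, "rz": -0.45}]'

```text
time_s: 17.65
tcp_pos: [599.0, -271.6, 134.1]
tool_rot: [-0.376, 1.566, 2.765]
wrist_force: [-0.2, 0.4, -0.8]
gripper_width: 34.4
```

```bash
python3 -c "
from h import *
tgt(600.3,-272.3,123,180)"
```

```text
t 17.65 tcp [ 599.  -271.6  134.1] F [-0.17  0.44 -0.78] w 34.4 heading 180.0
 d(cm) [ 1.112  0.074 -0.133]  r(deg) [-0.    0.26  0.1 ]
```

Request:
arm_command --rows '[{"gripper": 0.75, "dx": 0.2, "dy": 0.07, "dz": -0.15, "rx": 0, "ry": 0.2, "rz": 0.1}, {"gripper": 0.75, "dx": 0.5, "dy": 0.07, "dz": -0.15, "rx": 0, "ry": 0.2, "rz": 0.1}, {"gripper": 0.75, "dx": 0.9, "dy": 0.07, "dz": -0.15, "rx": 0, "ry": 0.2, "rz": 0.1}, {"gripper": 0.75, "dx": 1.1, "dy": 0.07, "dz": -0.15, "rx": 0, "ry": 0.2, "rz": 0.1}, {"gripper": 0.75, "dx": 1.1, "dy": 0.07, "dz": -0.15, "rx": 0, "ry": 0.2, "rz": 0.1}]'

```text
time_s: 18.07
tcp_pos: [599.8, -272.6, 122.2]
tool_rot: [-0.31, 1.568, 2.831]
wrist_force: [0.3, -0.6, -0.1]
gripper_width: 34.2
```

```bash
python3 -c "
from h import *
tgt(600.4,-272.3,113,180)"
```

```text
t 18.07 tcp [ 599.8 -272.6  122.2] F [ 0.25 -0.61 -0.05] w 34.2 heading 179.94
 d(cm) [ 0.915 -0.031 -0.065]  r(deg) [-0.06  0.13  0.04]
```

Request:
arm_command --rows '[{"gripper": 0.75, "dx": 0.2, "dy": -0.03, "dz": -0.06, "rx": 0, "ry": 0.1, "rz": 0}, {"gripper": 0.75, "dx": 0.4, "dy": -0.03, "dz": -0.06, "rx": 0, "ry": 0.1, "rz": 0}, {"gripper": 0.75, "dx": 0.4, "dy": -0.03, "dz": -0.06, "rx": 0, "ry": 0.1, "rz": 0}]'

```text
time_s: 18.32
tcp_pos: [600.1, -272.3, 117.7]
tool_rot: [-0.769, 1.569, 2.371]
wrist_force: [0.3, -0.0, -0.7]
gripper_width: 34.5
```

Request:
arm_command --rows '[{"gripper": 0.75, "dx": 0.2, "dy": 0, "dz": 0, "rx": 0, "ry": 0, "rz": 0}, {"gripper": 0.75, "dx": 0.4, "dy": 0, "dz": 0, "rx": 0, "ry": 0, "rz": 0}, {"gripper": 0.75, "dx": 0.4, "dy": 0, "dz": 0, "rx": 0, "ry": 0, "rz": 0}]'

```text
time_s: 18.57
tcp_pos: [599.9, -272.0, 113.1]
tool_rot: [-0.678, 1.569, 2.463]
wrist_force: [-0.8, -0.2, -0.3]
gripper_width: 34.2
```

Request:
arm_command --rows '[{"gripper": 0.75, "dx": 0.2, "dy": 0, "dz": 0, "rx": 0, "ry": 0, "rz": 0}, {"gripper": 0.75, "dx": 0.4, "dy": 0, "dz": 0, "rx": 0, "ry": 0, "rz": 0}, {"gripper": 0.75, "dx": 0.4, "dy": 0, "dz": 0, "rx": 0, "ry": 0, "rz": 0}]'

```text
time_s: 18.82
tcp_pos: [599.7, -272.0, 108.6]
tool_rot: [-0.664, 1.568, 2.477]
wrist_force: [0.9, 0.4, -1.3]
gripper_width: 34.4
```

Request:
arm_command --rows '[{"gripper": 0.75, "dx": 0.2, "dy": 0, "dz": -0.03, "rx": 0, "ry": 0, "rz": 0}, {"gripper": 0.75, "dx": 0.3, "dy": 0, "dz": -0.03, "rx": 0, "ry": 0, "rz": 0}, {"gripper": 0.75, "dx": 0.3, "dy": 0, "dz": -0.03, "rx": 0, "ry": 0, "rz": 0}]'

```text
time_s: 19.07
tcp_pos: [600.2, -272.1, 105.6]
tool_rot: [-0.624, 1.569, 2.517]
wrist_force: [1.1, -0.2, -0.4]
gripper_width: 34.5
```

Request:
arm_command --rows '[{"gripper": 0.75, "dx": 0.08, "dy": 0, "dz": 0, "rx": 0, "ry": 0, "rz": 0}, {"gripper": 0.75, "dx": 0.08, "dy": 0, "dz": 0, "rx": 0, "ry": 0, "rz": 0}]'

```text
time_s: 19.23
tcp_pos: [600.3, -272.2, 105.0]
tool_rot: [-0.66, 1.569, 2.481]
wrist_force: [-0.8, -0.5, 1.0]
gripper_width: 34.4
```

Request:
arm_command --rows '[{"gripper": 0.75, "dx": 0.06, "dy": 0, "dz": 0, "rx": 0, "ry": 0, "rz": 0}, {"gripper": 0.75, "dx": 0.06, "dy": 0, "dz": 0, "rx": 0, "ry": 0, "rz": 0}]'

```text
time_s: 19.4
tcp_pos: [600.3, -272.2, 104.5]
tool_rot: [-0.644, 1.569, 2.497]
wrist_force: [-0.3, -0.2, 0.7]
gripper_width: 34.0
```

Request:
arm_command --rows '[{"gripper": 0.75, "dx": 0.05, "dy": 0, "dz": 0, "rx": 0, "ry": 0, "rz": 0}, {"gripper": 0.75, "dx": 0.05, "dy": 0, "dz": 0, "rx": 0, "ry": 0, "rz": 0}]'

```text
time_s: 19.57
tcp_pos: [600.3, -272.3, 104.1]
tool_rot: [-0.637, 1.569, 2.504]
wrist_force: [-0.9, -0.0, 1.7]
gripper_width: 33.8
```

Request:
arm_command --rows '[{"gripper": 0.75, "dx": 0.05, "dy": 0, "dz": 0, "rx": 0, "ry": 0, "rz": 0}, {"gripper": 0.75, "dx": 0.05, "dy": 0, "dz": 0, "rx": 0, "ry": 0, "rz": 0}]'

```text
time_s: 19.73
tcp_pos: [600.3, -272.2, 103.6]
tool_rot: [-0.644, 1.569, 2.497]
wrist_force: [-0.9, -0.1, 1.5]
gripper_width: 34.3
```

Request:
arm_command --rows '[{"gripper": 0.75, "dx": 0.06, "dy": 0, "dz": 0, "rx": 0, "ry": 0, "rz": 0}, {"gripper": 0.75, "dx": 0.06, "dy": 0, "dz": 0, "rx": 0, "ry": 0, "rz": 0}]'

```text
time_s: 19.9
tcp_pos: [600.3, -272.2, 102.8]
tool_rot: [-0.641, 1.569, 2.499]
wrist_force: [0.1, -0.5, 0.7]
gripper_width: 34.3
```

Request:
arm_command --rows '[{"gripper": 0.75, "dx": 0.06, "dy": 0, "dz": 0, "rx": 0, "ry": 0, "rz": 0}, {"gripper": 0.75, "dx": 0.06, "dy": 0, "dz": 0, "rx": 0, "ry": 0, "rz": 0}]'

```text
time_s: 20.07
tcp_pos: [600.3, -272.3, 102.6]
tool_rot: [-0.588, 1.569, 2.552]
wrist_force: [-0.1, 0.1, 3.1]
gripper_width: 34.1
```

Request:
arm_command --rows '[{"gripper": 0.75, "dx": 0.06, "dy": 0, "dz": 0, "rx": 0, "ry": 0, "rz": 0}, {"gripper": 0.75, "dx": 0.06, "dy": 0, "dz": 0, "rx": 0, "ry": 0, "rz": 0}]'

```text
time_s: 20.23
tcp_pos: [600.4, -272.3, 102.5]
tool_rot: [-0.599, 1.569, 2.542]
wrist_force: [-1.5, 1.3, 5.6]
gripper_width: 34.3
```

Request:
arm_command --rows '[{"gripper": 0.75, "dx": 0.06, "dy": 0, "dz": 0, "rx": 0, "ry": 0, "rz": 0}, {"gripper": 0.75, "dx": 0.06, "dy": 0, "dz": 0, "rx": 0, "ry": 0, "rz": 0}]'

```text
time_s: 20.4
tcp_pos: [600.4, -272.3, 102.5]
tool_rot: [-0.552, 1.569, 2.589]
wrist_force: [-1.8, 1.7, 5.6]
gripper_width: 34.2
```

Solid at 102.5, as predicted. Releasing, then retreating clear for a final look.

Request:
arm_command --rows '[{"gripper": 0.4, "dx": 0, "dy": 0, "dz": 0, "rx": 0, "ry": 0, "rz": 0}, {"gripper": 0.4, "dx": 0, "dy": 0, "dz": 0, "rx": 0, "ry": 0, "rz": 0}, {"gripper": 0.4, "dx": 0, "dy": 0, "dz": 0, "rx": 0, "ry": 0, "rz": 0}, {"gripper": 0.4, "dx": -3, "dy": 0, "dz": 0, "rx": 0, "ry": 0, "rz": 0}, {"gripper": 0.4, "dx": -7, "dy": 0, "dz": 0, "rx": 0, "ry": 0, "rz": 0}, {"gripper": 0.4, "dx": -8, "dy": 0, "dz": 0, "rx": 0, "ry": 0, "rz": 0}, {"gripper": 0.4, "dx": -8, "dy": 4, "dz": 4, "rx": 0, "ry": 0, "rz": 0}]'

```text
time_s: 20.98
tcp_pos: [576.7, -300.0, 188.2]
tool_rot: [2.861, 1.561, -0.275]
wrist_force: [0.3, -1.3, 0.8]
gripper_width: 57.1
```

Request:
arm_command --rows '[{"gripper": 0.4, "dx": 0, "dy": 4, "dz": 3, "rx": 0, "ry": 0, "rz": 0}, {"gripper": 0.4, "dx": 0, "dy": 8, "dz": 6, "rx": 0, "ry": 0, "rz": 0}, {"gripper": 0.4, "dx": 0, "dy": 12, "dz": 9, "rx": 0, "ry": 0, "rz": 0}, {"gripper": 0.4, "dx": 0, "dy": 16, "dz": 12, "rx": 0, "ry": 0, "rz": 0}, {"gripper": 0.4, "dx": 0, "dy": 20, "dz": 14, "rx": 0, "ry": 0, "rz": 0}, {"gripper": 0.4, "dx": 0, "dy": 20, "dz": 14, "rx": 0, "ry": 0, "rz": 0}, {"gripper": 0.4, "dx": 0, "dy": 20, "dz": 14, "rx": 0, "ry": 0, "rz": 0}]'

```text
time_s: 21.57
tcp_pos: [434.3, -505.4, 186.9]
tool_rot: [2.631, 1.561, -0.511]
wrist_force: [0.8, 0.3, -1.0]
gripper_width: 57.0
```

```bash
python3 - <<'E'
from h import *
tgt(0,0,0,180)
p,d=bot.grab_frame("scene")
u,v=map(int,proj("scene",(599,-273,85)))
a=p[v-40:v+50,u-60:u+60,::-1]
q,d=bot.grab_frame("top"); W=world("top",d).reshape(-1,3)
r=np.hypot(W[:,0]-599.3,W[:,1]+273)
for lo,hi in((10.5,16),(17.5,19)):
    o=W[(r>lo)&(r<hi)&(W[:,2]>50),2]; print(lo,len(o),np.percentile(o,[25,50,75,90]) if len(o) else'')
o=W[(r<22)&(abs(W[:,2]-98.5)<2.5)];print(o.min(0),o.max(0))
cv2.imwrite("pics/end.png",np.hstack([cv2.resize(a,(400,300),interpolation=cv2.INTER_CUBIC),cv2.resize(q[130:370,190:510,::-1],(400,300))]))
E
```

```text
t 21.57 tcp [ 434.3 -505.4  186.9] F [ 0.83  0.32 -0.97] w 57.0 heading 179.97
 d(cm) [ 18.077 -50.603  43.616]  r(deg) [-0.03 -0.49 -0.27]
10.5 194 [ 97.60814953  98.72753685  99.86491862 100.88976935]
17.5 60 [75.07541137 76.71464602 94.42522536 97.19183323]
[ 582.00460756 -290.30720977   96.06799133] [ 617.19455266 -255.63453313  100.97595312]
```

View pics/end.png

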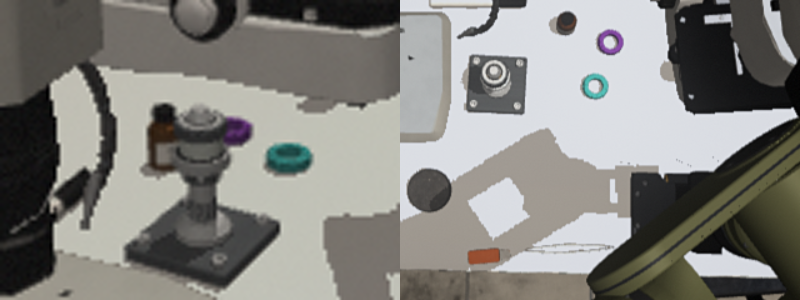

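The picture shows the collar, spacer and bearing stacked square on the shaft around (200,140). The bystanders in view are where they were. The collar top measures 98.7 mm (98.9 expected) and the bearing top about 76 mm.

```bash
python3 -c "
from rig import bot
print(bot.finish_job())"
```

```text
the job is handed in; nothing more can be done
None
```

The bearing, spacer sleeve and collar are on the shaft in that order. Each was pressed until it came up solid and then let go, and the job was handed in at about 22 s of the 59 s. `finish_job` gives no verdict, so I have only my own checks to go on.

| Part | Wrist force when solid | Underside (mm above the worktop) | Expected (mm) |
|---|---|---|---|
| Bearing | about 7 N | about 65.9, so the nut face is there | 50–68 |
| Spacer | about 7 N | 75.8 | 75.9 |
| Collar | about 6 N | 88.9 | 88.9 |

- **Nut:** the force readings while pressing peaked at 7.2 N, well under the 15 N slip limit. The spacer and collar both came up where an unmoved nut puts them.
- **Last camera check:** from the depth readings the collar's top is at 98.7 mm (98.9 expected) and the bearing's top at about 76 mm. The stack looks square with no visible gaps.
- **Bystanders:** the dust cap, bottle, memory stick and forceps, and the two decoy rings, look undisturbed. The marker was outside the last picture; the gripper never went near it.
- **Not as expected:** drag from the shoes read only about 1–2 N, near the sensor noise.

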